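# Press the build plate under its hold-down spring

## Robot

A 6-joint arm with a two-finger parallel gripper is mounted at the origin on the work surface. World frame = base frame: x ahead of the robot, y to its left, z up, the work surface at z = 0. Lengths are in m, angles in rad, forces in N, time in s.
With the tool pointing down it reaches from about 0.375 to 0.975 m from the base axis. Payload 3.8 kg.
Tool frame: the origin (TCP) lies midway between the tips of the shut fingers; the grasp point (between the pads) lies 19 mm behind it; z points along the fingers, y is the direction in which the jaws open and shut (so a half turn about z gives the same grasp; the last joint's range is limited). The gripper opens to 85 mm and grips with 20 to 120 N. Pads are 22 mm wide; open, the fingers measure 114 mm over their backs; the gripper's body (76 mm by 85 mm) begins 54 mm behind the grasp point. The pads swing forward as they close: fully open they stand 13 mm farther back than shut.
Start: joints at [-1.378, 0.264, 1.604, -0, 1.274, -0.037], TCP at [0.154, -0.657, 0.231] pointing down, gripper open.
Joint ranges: [-2.63, 2.63], [-0.94, 2.18], [0.31, 2.57], [-1.31, 4.45], [0, 2.66], [-2.55, 2.55]. Speed limits (rad/s): [2.57, 2.57, 3.14, 3.14, 3.14, 3.14].

## Interface

Orientations are given as a rotation vector (axis times angle).
In Python, from workcell import bot gives the robot as it stands.
- The arm moves only by the shell command python3 -m inch 'ROWS' [FORCE]. ROWS is JSON, a list of rows, each an object of numbers: "dx", "dy", "dz": the shift along the tool's x, y, z in m; "ax", "ay", "az": the turn, a rotation vector about the tool's x, y, z in degrees; "fingers": the opening, from -1 (shut) to 1 (fully open). A call has 1 to 20 rows; each row is the pose to reach, as a shift and turn from the pose measured when the call began, along the tool's axes at that moment; what a row does not reach only later rows make up. A row lasts 1/8 s, in which the tool goes at most 62.5 mm and 10.7 degrees, less where a joint would pass 70% of its speed; a pose out of reach is approached as far as the arm can. A call with a gripper value outside its range is refused whole. The fingers move at their own pace and stop on an object; FORCE is the grip in N (left out, the last holds). Time passes only in rows, so rows that repeat a pose let the fingers close. It gives the time, the measured TCP pose, the force and the opening at its end, in the units of the state.
- bot.read_state(): the state, without advancing time (a new reading comes with each control period).
- bot.read_camera(name): name is "scene" or "top" or "wrist"; returns (picture, depth): 400x640x3 uint8, blue, green, red; 400x640 float32, m along the optical axis (not along the pixel's ray), 0 where there is no reading.
- bot.get_calibration(name): a dict with "intrinsics" (3x3 intrinsics, pixels), "view" (4x4, takes a point from world to camera coordinates). Camera axes: x right, y down, z forward; pixel columns grow to the right and rows downward; lengths in m; the calibration is good to about 2 mm. A picture is of the moment at which its call begins: read the wrist's pose just before it. get_calibration takes no time and is no camera call; for the wrist camera it gives the pose at the moment of the call.
- bot.finish_job(): hands the job in, once; it reports no verdict.
Trained networks look in the newest picture that a camera, given by its name, has taken for a name from the list of things; names that differ only in an ending like _2 or _b are one class to them, and where a whole thing is asked for, a point or a joint stands for the part that bears it (a point fixed in the world has none). Each returns a list of dicts, best first, with "p" (0 to 1); they miss things now and then, are a little off and sometimes report something else, mostly with a low value. They report only what shows in the picture. A call takes as long as a camera call. They do not tell look-alikes from the thing itself.
- bot.masks_of(camera, thing): "region" (400x640 bool, what is visible of it) and "box" ([left, top, right, bottom] in pixels, round what is visible of it).
The state is a dict: "time": time; "q": joint angles; "joint_vel": joint speeds; "joint_torque": joint torques, N m; "tool_pos": TCP position; "tcp_rot": TCP orientation; "wrist_force": force on the tool from outside, world axes, zero at the start; "torque": the same for the moment, N m; "width": opening from 0.0 (shut) to 1.0 (fully open).
Only numpy, scipy, OpenCV 4.12 (cv2) and the standard library are available. Lean on these libraries where they do the work, as an engineer would, in place of code of your own. Each camera call takes 0.05 s, during which the arm holds its last target. There are 200 camera calls.

## Task

Slide the white build plate fully home in the printer's bed dock: press its black thumb pad down hard so the sprung bed sinks, and keep pressing while you push the plate forward, so its front edge passes under the steel hold-down spring and meets both red stops. Then let go and move clear, leaving it clamped under the spring. Use the fingers only to press and push: do not lift or tip the plate, do not touch the spring, and leave everything else where it stands.

Things in the scene. Friction and masses are not known exactly. Their poses are not given: they have to be found in the camera images.
- dock: Fixed grey dock, base plate 330 x 220 x 12 mm. Origin: on the table top, under the middle of the plate's home position; +x is the way to push, +y left of it, z up. Base from x -190 to +140, y +-110 mm; its margins outside the rails are open ledges. At the far end a bracket (x +103 to +127, 78 mm high) carries the hold-down spring.
- rail (a point): Middle of the left rail's top, fixed to the dock, 42 mm above the table. Two aluminium rails (dock x -160 to +75, inner faces at dock y +-47 mm, 10 mm thick) guide the plate along x with 2 mm play on each side.
- stops (a point): Midway between the two red stop blocks, on the line of their faces at dock x = +75 mm, 40 mm above the table. The blocks lie at dock y +-36 (22 mm wide), tops at 54 mm.
- plate: Loose white build plate, 150 (x) x 90 (y) mm, about 0.35 kg, slick, lying on the sprung bed between the rails, 50 to 75 mm short of home. Origin: centre of its underside; +x to its front edge. Front 110 mm white, 16 mm thick; rear 40 mm a black thumb pad, 8 mm thick. Home: origin at dock x = 0, y = 0. Its underside is 32 mm above the table at the start, 25 mm with the bed fully down.
- pad (a point): Middle of the black thumb pad's top face (40 x 90 mm), 55 mm behind the plate's origin, 8 mm above its underside: 40 mm above the table at the start.
- step (a point): Middle of the orange upright step, 8 mm high, in front of the thumb pad: 35 mm behind the plate's origin, 20 mm ahead of the pad's middle. It faces backwards and can be pushed. The white top ahead of it is 48 mm above the table at the start.
- bed (a joint): How far the blue sprung bed (dock x -170 to +80, under the plate along its whole slide) is pushed down, in m: 0 up, 0.007 fully down. It stays level. About 5 N on the plate starts it, about 10 N sinks it 4 mm, about 14 N fully (2 N more or less, as the plate's weight varies); below that it rests on a hard stop.
- leaf (a joint): How far the steel hold-down spring is lifted, in rad: 0 at rest, its lower limit; about 0.06 with the plate clamped below it. It hinges on the bracket at dock x = +115 mm, 70 mm above the table, and is 40 mm wide.
- lip (a point): Spring's free end: lower edge of its upright blunt lip (19 mm tall), at rest at dock x = +41, 44 mm above the table. It stops the plate's front edge dead unless that is pressed down at least 4 mm. Behind it the spring slopes down to a flat 39 mm above the table at dock x +50 to +63; the plate, fully pressed (top 41 mm), lifts that 2 mm and drags under it. Push: 10 to 15 N.
- nozzle: Loose brass nozzle standing on the dock's left ledge, 26 mm across, 34 mm high; origin at its foot. Leave alone.
- collar: Loose blue plastic ring lying on the dock's right ledge, 34 mm across, 14 mm high; origin at its underside. Leave alone.
- spray: Loose white bottle with a yellow cap, 70 mm across, 190 mm high; origin at its foot. Leave alone.
- jar: Loose clear jar with an orange lid, 68 mm across, 85 mm high; origin at its foot. Leave alone.
- clay_cup: Loose terracotta cup, 72 mm across, 70 mm high; origin at its foot. Leave alone.
- scraper: Loose spatula lying flat, 260 mm long along its x, handle to -x; origin on the table. Leave alone.
Things that resemble listed ones, but are neither listed nor needed, are in the scene too. There is more than one size of the plate; the one meant has the size given above.

How it is judged:
By the outcome, as a careful person would: the job done as asked, in the order asked, and still so for the second after the job is handed in, with the robot touching nothing.
It also fails if it takes over 38 s, if anything falls off the work surface, if the arm or the gripper's body presses on something with over 40 N, if the wrist force passes 120 N, or if a joint passes its speed limit or range.

## Working session

There is one attempt and no reset: what is moved stays moved. The work goes in short steps, Python scripts to look and compute and a shell command to move; the robot and the scene stay as the last step left them, time stands still between calls to the robot, and variables do not carry over. Pictures are saved under pics/ and viewed, about 8 in all and at most 12, crops included, and the job is handed in when it is done.

```bash
mkdir -p pics; ls; cat > h.py <<'E'
import numpy as np, cv2
from workcell import bot
from scipy.spatial.transform import Rotation as R
def world(cam, uv, d):
    c=bot.get_calibration(cam); K=np.array(c["intrinsics"]); V=np.array(c["view"])
    uv=np.atleast_2d(uv).astype(float); d=np.atleast_1d(d)
    p=np.c_[(uv[:,0]-K[0,2])/K[0,0]*d,(uv[:,1]-K[1,2])/K[1,1]*d,d]
    return (p-V[:3,3])@V[:3,:3]
def proj(cam,P):
    c=bot.get_calibration(cam); K=np.array(c["intrinsics"]); V=np.array(c["view"])
    p=np.atleast_2d(P)@V[:3,:3].T+V[:3,3]; q=p@K.T; return q[:,:2]/q[:,2:]
def cloud(cam,mask,depth):
    v,u=np.nonzero(mask&(depth>0)); return world(cam,np.c_[u,v],depth[v,u])
E
python3 - <<'E'
from h import *
s=bot.read_state(); print({k:np.round(v,3) for k,v in s.items()})
for c in ("top","scene"):
    im,d=bot.read_camera(c); cv2.imwrite(f"pics/{c}0.png",im); np.save(f"{c}0.npy",d)
    for t in ("plate","pad","dock","leaf","nozzle","collar"):
        for m in bot.masks_of(c,t)[:3]:
            P=cloud(c,m["region"],d)
            print(c,t,round(m["p"],2),np.round(m["box"]),len(P),np.round(np.median(P,0),3) if len(P) else "")
E
```

```text
pics
{'time': np.float64(0.0), 'q': array([-1.378,  0.265,  1.605,  0.   ,  1.274, -0.037]), 'joint_vel': array([-0.001, -0.002, -0.001, -0.001,  0.   , -0.   ]), 'joint_torque': array([ 1.0000e-03, -5.1511e+01, -3.6731e+01, -0.0000e+00,  1.3000e-02,
        0.0000e+00]), 'tool_pos': array([ 0.154, -0.657,  0.23 ]), 'tcp_rot': array([-3.119, -0.36 ,  0.   ]), 'wrist_force': array([ 0.542, -0.371, -0.628]), 'torque': array([ 0.012, -0.009,  0.014]), 'width': np.float64(0.998)}
top plate 0.87 [251. 153. 300. 210.] 1629 [0.566 0.103 0.047]
top plate 0.83 [161. 239. 235. 322.] 3055 [0.29  0.319 0.02 ]
top plate 0.58 [228. 107. 332. 237.] 6388 [0.632 0.076 0.014]
top pad 0.79 [255. 157. 300. 215.] 1674 [0.567 0.103 0.047]
top pad 0.64 [347. 156. 391. 197.] 907 [ 0.601 -0.171  0.011]
top pad 0.64 [163. 240. 239. 324.] 3195 [0.292 0.32  0.02 ]
top dock 0.78 [230. 111. 332. 236.] 6468 [0.629 0.075 0.014]
top leaf 0.94 [280. 125. 298. 150.] 332 [0.707 0.062 0.051]
top nozzle 0.58 [244. 178. 246. 191.] 49 [0.566 0.192 0.037]
top collar 0.61 [293. 213. 304. 224.] 80 [0.477 0.04  0.025]
scene plate 0.85 [355. 147. 418. 179.] 1220 [0.302 0.313 0.021]
scene plate 0.83 [253. 235. 302. 274.] 963 [ 0.606 -0.176  0.012]
scene plate 0.77 [348. 198. 391. 234.] 1128 [0.583 0.099 0.048]
scene pad 0.95 [255. 239. 300. 276.] 914 [ 0.607 -0.176  0.012]
scene pad 0.74 [353. 149. 417. 177.] 1230 [0.301 0.313 0.021]
scene pad 0.6 [348. 194. 389. 233.] 1138 [0.582 0.097 0.048]
scene dock 0.95 [323. 195. 423. 280.] 5152 [0.682 0.059 0.014]
scene leaf 0.55 [327. 200. 341. 208.] 89 [0.479 0.039 0.023]
scene leaf 0.5 [363. 229. 388. 247.] 227 [0.676 0.07  0.048]
scene nozzle 0.69 [348. 201. 388. 233.] 1075 [0.582 0.099 0.048]
scene nozzle 0.58 [389. 203. 398. 217.] 76 [0.573 0.191 0.029]
scene collar 0.61 [328. 200. 341. 212.] 103 [0.479 0.039 0.022]
```

```bash
python3 - <<'E'
from h import *
im=cv2.imread("pics/top0.png"); s=im[90:250,200:410]; cv2.imwrite("pics/top0c.png",cv2.resize(s,None,fx=3.7,fy=3.7,interpolation=cv2.INTER_CUBIC))
d=np.load("top0.npy")
# dock rails by height 42mm, ledges
P=cloud("top",np.ones((400,640),bool),d)
m=(P[:,0]>.4)&(P[:,0]<.85)&(P[:,1]>-.08)&(P[:,1]<.25)
P=P[m]
for lo,hi in((.008,.017),(.038,.044),(.045,.051),(.07,.09)):
    Q=P[(P[:,2]>lo)&(P[:,2]<hi)]
    r=cv2.minAreaRect((Q[:,:2]*1000).astype(np.float32)); print(lo,len(Q),np.round(r[0]),np.round(r[1]),round(r[2],1))
E
```

```text
0.008 4028 [608.  92.] [220. 331.] 73.3
0.038 990 [616. 108.] [151. 275.] 73.0
0.045 1166 [623. 102.] [151. 283.] 70.2
0.07 102 [742.  52.] [65. 25.] 72.0
```

View pics/top0c.png

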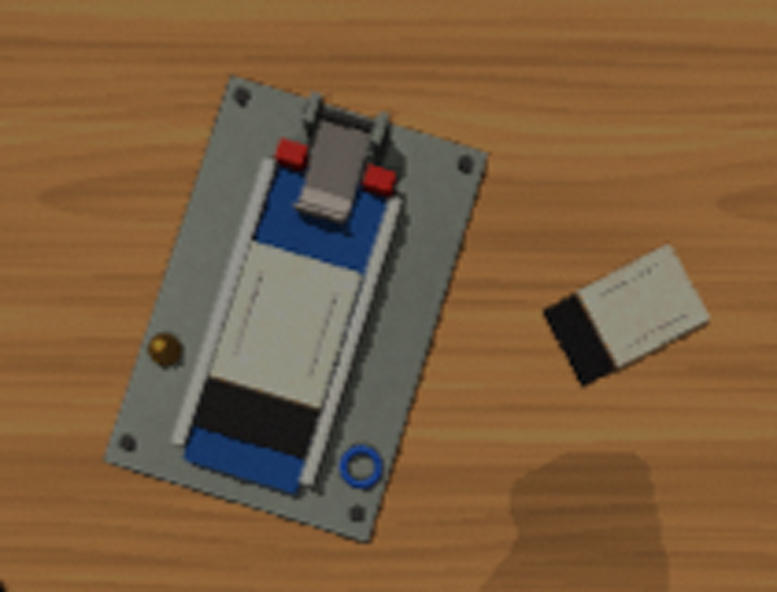

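The crop shows the dock with its far end up. The spring is near crop (330,170), the plate's black pad near (255,415), the nozzle on the left ledge and the collar on the right. A smaller look-alike plate lies to the right at (625,315).

```bash
python3 - <<'E'
from h import *
d=np.load("top0.npy"); im=cv2.imread("pics/top0.png")
P=cloud("top",np.ones((400,640),bool),d); C=im[d>0].astype(int)
m=(P[:,0]>.4)&(P[:,0]<.85)&(P[:,1]>-.08)&(P[:,1]<.25)
Q=P[m];C2=C[m]; g=Q[(Q[:,2]>.008)&(Q[:,2]<.017)]
r=cv2.minAreaRect((g[:,:2]*1000).astype(np.float32)); 
yaw=np.radians(r[2]-90); c=np.array(r[0])/1000
ex=np.array([np.cos(yaw),np.sin(yaw)]); ey=np.array([-ex[1],ex[0]])
o=c+.025*ex; print("origin",o,"yaw",np.degrees(yaw))
D=np.c_[(Q[:,:2]-o)@ex,(Q[:,:2]-o)@ey,Q[:,2]]*1000
w=(D[:,2]>44)&(D[:,2]<52)&(abs(D[:,1])<42)&(D[:,0]<10)&(C2.min(1)>90)
k=(C2.max(1)<70)&(abs(D[:,1])<40)&(D[:,2]>30)&(D[:,0]<0)
for n,a in(("white",w),("black",k)): print(n,a.sum(),np.percentile(D[a],[1,50,99],axis=0).round(1))
rr=(C2[:,2]>120)&(C2[:,1]<60); print("red",np.percentile(D[rr],[2,50,98],axis=0).round(1))
rl=(D[:,2]>38)&(D[:,2]<44)&(abs(D[:,1])>46)&(abs(D[:,1])<60);
for s in(1,-1): print("rail",np.percentile(D[rl&(s*D[:,1]>0)],[2,50,98],axis=0).round(1))
# obstacles
h=(P[:,2]>.06); b=np.round(P[h,:2]*20)/20
u,i=np.unique(b,axis=0,return_inverse=True)
for j in range(len(u)): print(u[j],P[h][i.ravel()==j,2].max().round(2),end="; ")
s=bot.read_state(); M=R.from_rotvec(s["tcp_rot"]).as_matrix(); print("\n",M.round(3))
cv2.imwrite("pics/top0f.png",im)
E
```

```text
origin [0.63226368 0.08447778] yaw -16.654678344726562
white 1057 [[-101.3  -41.1   44.2]
 [ -48.5    0.9   48. ]
 [   5.5   41.4   51.8]]
black 394 [[-143.6  -38.9   31.7]
 [-123.7    0.2   39.7]
 [-103.9   39.2   44.9]]
red [[ 76.  -43.8  49.8]
 [ 82.1  26.2  53.9]
 [ 89.5  45.3  58. ]]
rail [[-155.2   46.7   38.6]
 [ -48.2   51.9   41.5]
 [  70.4   56.9   43.9]]
rail [[-156.1  -57.1   38.6]
 [ -44.3  -52.4   41.5]
 [  70.5  -47.1   43.9]]
[0.05 0.1 ] 0.26; [0.1  0.05] 0.35; [0.1 0.1] 0.29; [ 0.15 -0.7 ] 0.32; [ 0.15 -0.65] 0.38; [ 0.15 -0.6 ] 0.38; [ 0.15 -0.05] 0.32; [0.15 0.  ] 0.51; [0.15 0.05] 0.42; [0.15 0.1 ] 0.3; [ 0.2 -0.7] 0.32; [ 0.2  -0.65] 0.37; [ 0.2 -0.1] 0.55; [ 0.2  -0.05] 0.57; [ 0.2 -0. ] 0.55; [0.2  0.05] 0.37; [0.2 0.1] 0.3; [0.2  0.75] 0.12; [0.2 0.8] 0.12; [0.25 0.6 ] 0.12; [0.25 0.65] 0.12; [0.25 0.7 ] 0.13; [0.25 0.75] 0.12; [0.25 0.8 ] 0.12; [0.3 0.6] 0.12; [0.3  0.65] 0.12; [0.3 0.7] 0.13; [0.3  0.75] 0.12; [0.3 0.8] 0.12; [0.35 0.65] 0.12; [0.35 0.7 ] 0.12; [0.35 0.75] 0.12; [0.35 0.8 ] 0.12; [0.4  0.65] 0.12; [0.4 0.7] 0.12; [0.45 0.45] 0.13; [0.45 0.5 
[... 1503 characters left out ...]
 [0.85 0.45] 0.07; [0.85 0.5 ] 0.07; [0.85 0.55] 0.07; [0.85 0.6 ] 0.07; [ 0.9 -0.6] 0.11; [ 0.9  -0.55] 0.11; [ 0.9 -0.5] 0.11; [ 0.9  -0.45] 0.11; [ 0.9 -0.4] 0.1; [ 0.9 -0.2] 0.09; [ 0.9  -0.15] 0.09; [ 0.9 -0.1] 0.09; [ 0.9  -0.05] 0.09; [0.9 0. ] 0.09; [0.9  0.05] 0.09; [0.9 0.1] 0.09; [0.9  0.15] 0.09; [0.9  0.45] 0.06; [0.9 0.5] 0.07; [0.9  0.55] 0.07; [0.9 0.6] 0.06; [ 0.95 -0.6 ] 0.1; [ 0.95 -0.55] 0.1; [ 0.95 -0.5 ] 0.11; [ 0.95 -0.45] 0.1; [ 0.95 -0.4 ] 0.1; [ 0.95 -0.2 ] 0.09; [ 0.95 -0.15] 0.09; [ 0.95 -0.1 ] 0.09; [ 0.95 -0.05] 0.09; [0.95 0.  ] 0.09; [0.95 0.05] 0.09; [0.95 0.1 ] 0.09; [0.95 0.15] 0.09; 
 [[ 0.974  0.228 -0.   ]
 [ 0.228 -0.974 -0.   ]
 [-0.     0.    -1.   ]]
```

View pics/top0.png

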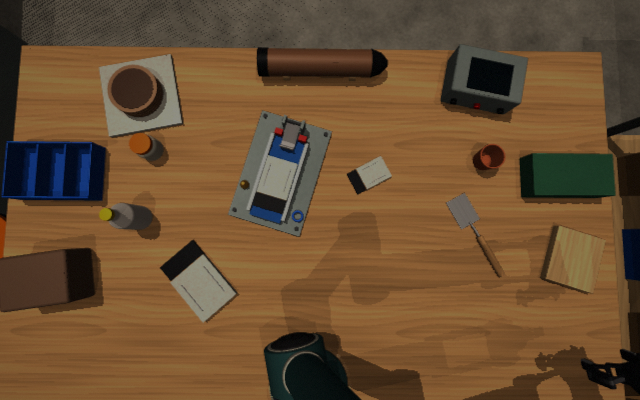

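```bash
python3 -m inch '[{"dx":0.05,"dy":-0.033,"dz":0.005,"fingers":-1},{"dx":0.1,"dy":-0.065,"dz":0.01,"az":5,"fingers":-1},{"dx":0.15,"dy":-0.1,"dz":0.015,"az":7,"fingers":-1},{"dx":0.2,"dy":-0.13,"dz":0.02,"az":9,"fingers":-1},{"dx":0.25,"dy":-0.163,"dz":0.025,"az":11,"fingers":-1},{"dx":0.303,"dy":-0.196,"dz":0.03,"az":14,"fingers":-1},{"dx":0.325,"dy":-0.243,"dz":0.035,"az":16,"fingers":-1},{"dx":0.348,"dy":-0.29,"dz":0.04,"az":18,"fingers":-1},{"dx":0.371,"dy":-0.338,"dz":0.05,"az":20,"fingers":-1},{"dx":0.394,"dy":-0.386,"dz":0.06,"az":22,"fingers":-1},{"dx":0.417,"dy":-0.434,"dz":0.07,"az":24,"fingers":-1},{"dx":0.44,"dy":-0.482,"dz":0.08,"az":26,"fingers":-1},{"dx":0.463,"dy":-0.53,"dz":0.09,"az":28,"fingers":-1},{"dx":0.486,"dy":-0.578,"dz":0.1,"az":29.9,"fingers":-1},{"dx":0.509,"dy":-0.626,"dz":0.105,"az":29.9,"fingers":-1},{"dx":0.532,"dy":-0.672,"dz":0.111,"az":29.9,"fingers":-1},{"dx":0.532,"dy":-0.672,"dz":0.111,"az":29.9,"fingers":-1},{"dx":0.532,"dy":-0.672,"dz":0.111,"az":29.9,"fingers":-1}]' 40
cat >> h.py <<'E'
o=np.array([.63226,.08448]); yaw=np.radians(-16.65)
ex=np.array([np.cos(yaw),np.sin(yaw)]); ey=np.array([-ex[1],ex[0]])
def dock(p): p=np.atleast_2d(p); return np.c_[(p[:,:2]-o)@ex,(p[:,:2]-o)@ey,p[:,2]]*1000
def todock(x,y,z): return np.r_[o+x*ex+y*ey,z]
def st():
    s=bot.read_state(); M=R.from_rotvec(s["tcp_rot"]).as_matrix(); f=s["wrist_force"]
    print("t",round(float(s["time"]),2),"dock",dock(s["tool_pos"]).round(1),"yaw",np.degrees(np.arctan2(M[1,0],M[0,0])).round(2),"tz",M[:,2].round(3),"Fdock",np.round([f[:2]@ex,f[:2]@ey,f[2]],1),"w",round(float(s["width"]),2)); return s
E
python3 - <<'E'
from h import *
st()
im,d=bot.read_camera("wrist"); cv2.imwrite("pics/w1.png",im); np.save("w1.npy",d)
E
```

```text
t 0.7 dock [[-245.9 -847.8  231.3]] yaw 13.17 tz [-0. -0. -1.] Fdock [-0.3 -0.4  0.1] w 1.0invalid input at $[0]: expected keys dx, dy, dz, ax, ay, az, fingers
```

View pics/w1.png

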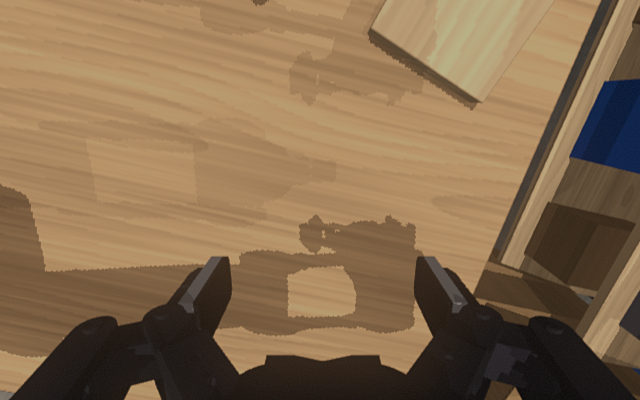

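The move was refused because every key is required, so the wrist picture shows only bare table under the start pose. The same move again with full rows:

```bash
python3 -m inch '[{"dx":0.05,"dy":-0.033,"dz":0.005,"ax":0,"ay":0,"az":2,"fingers":-1},{"dx":0.1,"dy":-0.065,"dz":0.01,"ax":0,"ay":0,"az":5,"fingers":-1},{"dx":0.15,"dy":-0.1,"dz":0.015,"ax":0,"ay":0,"az":7,"fingers":-1},{"dx":0.2,"dy":-0.13,"dz":0.02,"ax":0,"ay":0,"az":9,"fingers":-1},{"dx":0.25,"dy":-0.163,"dz":0.025,"ax":0,"ay":0,"az":11,"fingers":-1},{"dx":0.303,"dy":-0.196,"dz":0.03,"ax":0,"ay":0,"az":14,"fingers":-1},{"dx":0.325,"dy":-0.243,"dz":0.035,"ax":0,"ay":0,"az":16,"fingers":-1},{"dx":0.348,"dy":-0.29,"dz":0.04,"ax":0,"ay":0,"az":18,"fingers":-1},{"dx":0.371,"dy":-0.338,"dz":0.05,"ax":0,"ay":0,"az":20,"fingers":-1},{"dx":0.394,"dy":-0.386,"dz":0.06,"ax":0,"ay":0,"az":22,"fingers":-1},{"dx":0.417,"dy":-0.434,"dz":0.07,"ax":0,"ay":0,"az":24,"fingers":-1},{"dx":0.44,"dy":-0.482,"dz":0.08,"ax":0,"ay":0,"az":26,"fingers":-1},{"dx":0.463,"dy":-0.53,"dz":0.09,"ax":0,"ay":0,"az":28,"fingers":-1},{"dx":0.486,"dy":-0.578,"dz":0.1,"ax":0,"ay":0,"az":29.9,"fingers":-1},{"dx":0.509,"dy":-0.626,"dz":0.105,"ax":0,"ay":0,"az":29.9,"fingers":-1},{"dx":0.532,"dy":-0.672,"dz":0.111,"ax":0,"ay":0,"az":29.9,"fingers":-1},{"dx":0.532,"dy":-0.672,"dz":0.111,"ax":0,"ay":0,"az":29.9,"fingers":-1},{"dx":0.532,"dy":-0.672,"dz":0.111,"ax":0,"ay":0,"az":29.9,"fingers":-1}]' 40 && python3 - <<'E'
from h import *
st()
im,d=bot.read_camera("wrist"); cv2.imwrite("pics/w2.png",im); np.save("w2.npy",d)
P=cloud("wrist",np.ones((400,640),bool),d); C=im[d>0].astype(int); D=dock(P)
print(D.min(0),D.max(0))
w=(D[:,2]>44)&(D[:,2]<52)&(abs(D[:,1])<42)&(D[:,0]<10)&(D[:,0]>-110)
k=(D[:,2]>36)&(D[:,2]<43)&(abs(D[:,1])<42)&(D[:,0]<-95)
for n,a in(("white",w),("black",k)):
  if a.sum(): print(n,a.sum(),np.percentile(D[a],[1,50,99],axis=0).round(1))
E
```

```text
time: 3.0
tool_pos: [0.5185, 0.118, 0.1202]
tcp_rot: [3.108, -0.455, -0.001]
wrist_force: [-0.4, -0.2, 0.3]
width: 0.003
t 3.0 dock [[-118.6   -0.5  120.2]] yaw -16.67 tz [-0.    -0.001 -1.   ] Fdock [-0.3 -0.3  0.3] w 0.0
[-354.58830105 -345.74115722   -3.00797228] [ 28.88909957 352.48499439 215.96667366]
white 22683 [[-101.1  -41.2   46.5]
 [ -40.6    0.2   48.1]
 [   7.1   41.1   49.7]]
black 5203 [[-1.417e+02 -4.120e+01  3.880e+01]
 [-1.227e+02 -1.000e-01  4.020e+01]
 [-1.050e+02  4.120e+01  4.160e+01]]
```

View pics/w2.png

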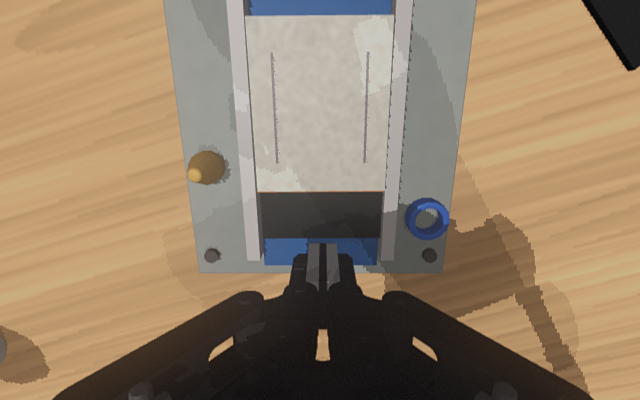

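The wrist picture shows the fingers shut, centred between the rails behind the orange step. The step line is at row 191, the pad at rows 192–238, and the nozzle and collar are well aside. Next I descend to just above the pad, then touch it.

```bash
python3 -m inch '[{"dx":0,"dy":0,"dz":0.04,"ax":0,"ay":0,"az":0,"fingers":-1},{"dx":0,"dy":0,"dz":0.07,"ax":0,"ay":0,"az":0,"fingers":-1},{"dx":0,"dy":0,"dz":0.078,"ax":0,"ay":0,"az":0,"fingers":-1},{"dx":0,"dy":0,"dz":0.082,"ax":0,"ay":0,"az":0,"fingers":-1},{"dx":0,"dy":0,"dz":0.084,"ax":0,"ay":0,"az":0,"fingers":-1},{"dx":0,"dy":0,"dz":0.084,"ax":0,"ay":0,"az":0,"fingers":-1}]' && python3 -c "
from h import *
st()"
```

```text
time: 3.8
tool_pos: [0.5206, 0.1172, 0.0391]
tcp_rot: [-3.107, 0.459, -0.006]
wrist_force: [-1.4, 0.2, 7.7]
width: -0.0
t 3.8 dock [[-116.3   -0.6   39.1]] yaw -16.79 tz [ 0.004  0.    -1.   ] Fdock [-1.4 -0.2  7.7] w -0.0
```

```bash
python3 -m inch '[{"dx":-0.001,"dy":0,"dz":0.006,"ax":0,"ay":0,"az":0,"fingers":-1},{"dx":-0.001,"dy":0,"dz":0.01,"ax":0,"ay":0,"az":0,"fingers":-1},{"dx":-0.001,"dy":0,"dz":0.013,"ax":0,"ay":0,"az":0,"fingers":-1},{"dx":-0.001,"dy":0,"dz":0.016,"ax":0,"ay":0,"az":0,"fingers":-1},{"dx":-0.001,"dy":0,"dz":0.016,"ax":0,"ay":0,"az":0,"fingers":-1},{"dx":-0.001,"dy":0,"dz":0.016,"ax":0,"ay":0,"az":0,"fingers":-1}]' && python3 -c "
from h import *
st()"
```

```text
time: 4.55
tool_pos: [0.5249, 0.1165, 0.0326]
tcp_rot: [-3.107, 0.458, -0.019]
wrist_force: [-14.1, -7.4, 46.2]
width: -0.002
t 4.55 dock [[-1.121e+02 -1.000e-01  3.260e+01]] yaw -16.77 tz [ 0.012 -0.001 -1.   ] Fdock [-11.4 -11.1  46.2] w -0.0
```

```bash
python3 -m inch '[{"dx":0.004,"dy":0,"dz":0.006,"ax":0,"ay":0,"az":0,"fingers":-1},{"dx":0.008,"dy":0,"dz":0.006,"ax":0,"ay":0,"az":0,"fingers":-1},{"dx":0.012,"dy":0,"dz":0.006,"ax":0,"ay":0,"az":0,"fingers":-1},{"dx":0.016,"dy":0,"dz":0.006,"ax":0,"ay":0,"az":0,"fingers":-1},{"dx":0.02,"dy":0,"dz":0.006,"ax":0,"ay":0,"az":0,"fingers":-1},{"dx":0.024,"dy":0,"dz":0.006,"ax":0,"ay":0,"az":0,"fingers":-1}]' && python3 -c "
from h import *
st()"
```

```text
time: 5.3
tool_pos: [0.5518, 0.1091, 0.0329]
tcp_rot: [-3.106, 0.459, -0.029]
wrist_force: [-6.0, -2.5, 20.8]
width: 0.001
t 5.3 dock [[-84.2   0.6  32.9]] yaw -16.81 tz [ 0.019 -0.001 -1.   ] Fdock [-5.  -4.2 20.8] w 0.0
```

```bash
python3 -m inch '[{"dx":0,"dy":0,"dz":0.008,"ax":0,"ay":0,"az":0,"fingers":-1},{"dx":0.004,"dy":0,"dz":0.009,"ax":0,"ay":0,"az":0,"fingers":-1},{"dx":0.008,"dy":0,"dz":0.009,"ax":0,"ay":0,"az":0,"fingers":-1},{"dx":0.012,"dy":0,"dz":0.009,"ax":0,"ay":0,"az":0,"fingers":-1},{"dx":0.016,"dy":0,"dz":0.009,"ax":0,"ay":0,"az":0,"fingers":-1}]' && python3 - <<'E'
from h import *
st()
im,d=bot.read_camera("scene"); cv2.imwrite("pics/s1.png",cv2.resize(im[170:300,290:450],None,fx=4.5,fy=4.5,interpolation=cv2.INTER_CUBIC))
E
```

```text
time: 5.92
tool_pos: [0.5709, 0.1049, 0.0328]
tcp_rot: [-3.103, 0.459, -0.039]
wrist_force: [-13.0, -0.9, 35.2]
width: -0.004
t 5.92 dock [[-64.7   2.   32.8]] yaw -16.84 tz [ 0.025  0.001 -1.   ] Fdock [-12.2  -4.6  35.2] w -0.0
```

View pics/s1.png

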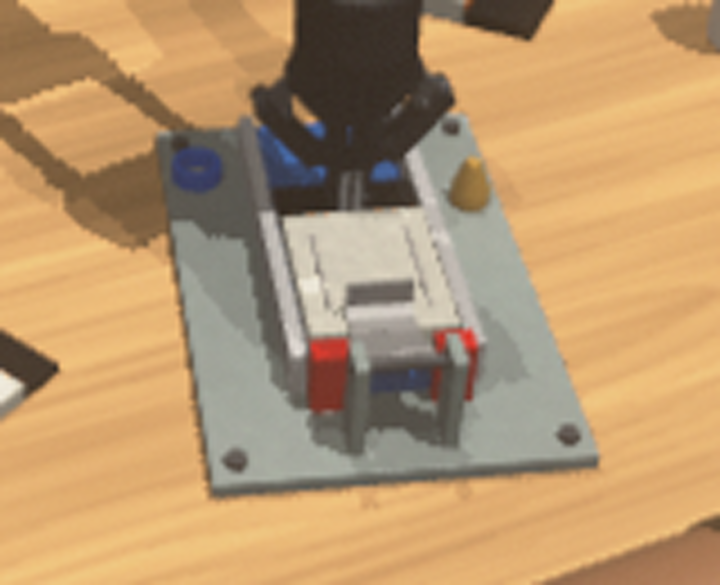

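The plate's front edge has gone under the lip (crop (380,295)) and it is about 20 mm short of the red stops. I keep pressing and pushing.

```bash
python3 -m inch '[{"dx":0.006,"dy":0.001,"dz":0.007,"ax":0,"ay":0,"az":0,"fingers":-1},{"dx":0.01,"dy":0.001,"dz":0.007,"ax":0,"ay":0,"az":0,"fingers":-1},{"dx":0.014,"dy":0.001,"dz":0.007,"ax":0,"ay":0,"az":0,"fingers":-1},{"dx":0.017,"dy":0.001,"dz":0.007,"ax":0,"ay":0,"az":0,"fingers":-1},{"dx":0.02,"dy":0.001,"dz":0.007,"ax":0,"ay":0,"az":0,"fingers":-1},{"dx":0.02,"dy":0.001,"dz":0.007,"ax":0,"ay":0,"az":0,"fingers":-1}]' && python3 -c "
from h import *
st()"
```

```text
time: 6.72
tool_pos: [0.588, 0.0998, 0.0328]
tcp_rot: [-3.101, 0.462, -0.03]
wrist_force: [-25.8, 6.0, 40.8]
width: -0.003
t 6.72 dock [[-46.8   2.   32.8]] yaw -16.94 tz [ 0.02   0.004 -1.   ] Fdock [-26.5  -1.7  40.8] w -0.0
```

```bash
python3 -m inch '[{"dx":0.006,"dy":0,"dz":0.006,"ax":0,"ay":0,"az":0,"fingers":-1},{"dx":0.009,"dy":0,"dz":0.006,"ax":0,"ay":0,"az":0,"fingers":-1},{"dx":0.009,"dy":0,"dz":0.006,"ax":0,"ay":0,"az":0,"fingers":-1}]' && python3 - <<'E'
from h import *
st()
im,d=bot.read_camera("top"); cv2.imwrite("pics/t2.png",cv2.resize(im[100:240,220:340],None,fx=4.2,fy=4.2,interpolation=cv2.INTER_CUBIC))
E
```

```text
time: 7.1
tool_pos: [0.588, 0.0998, 0.0328]
tcp_rot: [-3.1, 0.465, 0.001]
wrist_force: [-39.5, 9.8, 51.3]
width: 0.001
t 7.1 dock [[-46.8   2.   32.8]] yaw -17.05 tz [ 0.001  0.007 -1.   ] Fdock [-40.6  -1.9  51.3] w 0.0
```

View pics/t2.png

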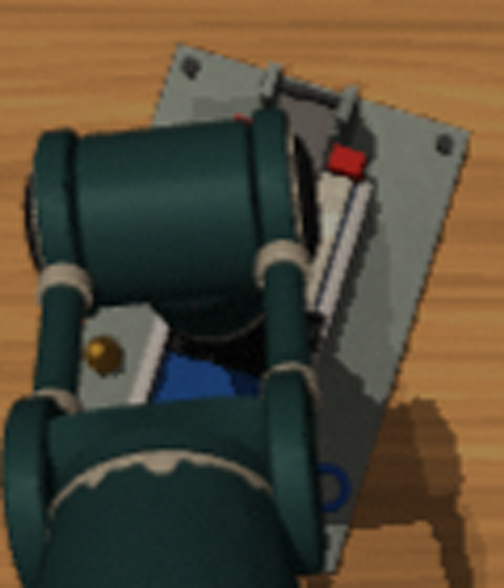

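The push force rose from 26 to 40 N with no motion, and the top view shows the plate's right front corner against the red stop at (348,160). It is at the stops. I relax the push, then rise straight off.

```bash
python3 -m inch '[{"dx":0.003,"dy":0,"dz":0.003,"ax":0,"ay":0,"az":0,"fingers":-1},{"dx":0.001,"dy":0,"dz":-0.001,"ax":0,"ay":0,"az":0,"fingers":-1},{"dx":-0.001,"dy":0,"dz":-0.004,"ax":0,"ay":0,"az":0,"fingers":-1},{"dx":-0.003,"dy":0,"dz":-0.008,"ax":0,"ay":0,"az":0,"fingers":-1},{"dx":-0.005,"dy":0,"dz":-0.014,"ax":0,"ay":0,"az":0,"fingers":-1},{"dx":-0.005,"dy":0,"dz":-0.025,"ax":0,"ay":0,"az":0,"fingers":-1},{"dx":-0.02,"dy":0,"dz":-0.06,"ax":0,"ay":0,"az":0,"fingers":-1},{"dx":-0.06,"dy":0,"dz":-0.11,"ax":0,"ay":0,"az":0,"fingers":-1},{"dx":-0.1,"dy":0,"dz":-0.16,"ax":0,"ay":0,"az":0,"fingers":-1},{"dx":-0.1,"dy":0.06,"dz":-0.18,"ax":0,"ay":0,"az":0,"fingers":-1},{"dx":-0.1,"dy":0.12,"dz":-0.18,"ax":0,"ay":0,"az":0,"fingers":-1},{"dx":-0.1,"dy":0.18,"dz":-0.18,"ax":0,"ay":0,"az":0,"fingers":-1},{"dx":-0.1,"dy":0.24,"dz":-0.18,"ax":0,"ay":0,"az":0,"fingers":-1},{"dx":-0.1,"dy":0.3,"dz":-0.18,"ax":0,"ay":0,"az":0,"fingers":-1},{"dx":-0.1,"dy":0.35,"dz":-0.18,"ax":0,"ay":0,"az":0,"fingers":-1},{"dx":-0.1,"dy":0.35,"dz":-0.18,"ax":0,"ay":0,"az":0,"fingers":-1},{"dx":-0.1,"dy":0.35,"dz":-0.18,"ax":0,"ay":0,"az":0,"fingers":-1}]' && python3 - <<'E'
from h import *
st()
im,d=bot.read_camera("top"); cv2.imwrite("pics/t3.png",cv2.resize(im[100:240,220:340],None,fx=4.2,fy=4.2,interpolation=cv2.INTER_CUBIC))
P=cloud("top",np.ones((400,640),bool),d); C=im[d>0].astype(int); D=dock(P)
inn=(abs(D[:,1])<43)&(D[:,0]>-140)&(D[:,0]<100)&(D[:,2]>20)
w=inn&(C.min(1)>85)&(D[:,0]<76)&((abs(D[:,1])>22))&(C.max(1)-C.min(1)<70)
k=inn&(C.max(1)<70)&(D[:,0]<-10)
l=(abs(D[:,1])<15)&(D[:,0]>42)&(D[:,0]<62)
for n,a in(("white",w),("white L",w&(D[:,1]>24)),("white R",w&(D[:,1]<-24)),("black",k),("leaf",l)): print(n,a.sum(),np.percentile(D[a],[2,50,98],axis=0).round(1).tolist())
for n in("nozzle","collar"):
    for m in bot.masks_of("top",n)[:2]: print(n,np.median(cloud("top",m["region"],d),0).round(3))
E
```

```text
time: 9.28
tool_pos: [0.3898, -0.2067, 0.2109]
tcp_rot: [-3.099, 0.466, -0.001]
wrist_force: [0.4, -0.7, -0.3]
width: 0.002
t 9.28 dock [[-148.9 -348.5  210.9]] yaw -17.11 tz [ 0.001  0.007 -1.   ] Fdock [ 0.5 -0.6 -0.3] w 0.0
white 529 [[-32.9, -42.1, 38.7], [17.7, 22.1, 42.3], [70.6, 42.2, 46.3]]
white L 241 [[-33.3, 24.4, 38.9], [17.7, 33.5, 42.3], [70.1, 42.7, 46.1]]
white R 242 [[-32.1, -42.6, 38.6], [18.6, -33.3, 42.3], [70.5, -24.5, 47.0]]
black 425 [[-76.0, -41.9, 25.9], [-57.0, -0.9, 34.4], [-36.8, 41.0, 38.5]]
leaf 52 [[42.2, -14.3, 42.2], [54.2, -0.5, 45.6], [61.3, 14.0, 67.5]]
nozzle [0.566 0.192 0.035]
collar [0.626 0.09  0.041]
collar [0.485 0.049 0.025]
```

View pics/t3.png

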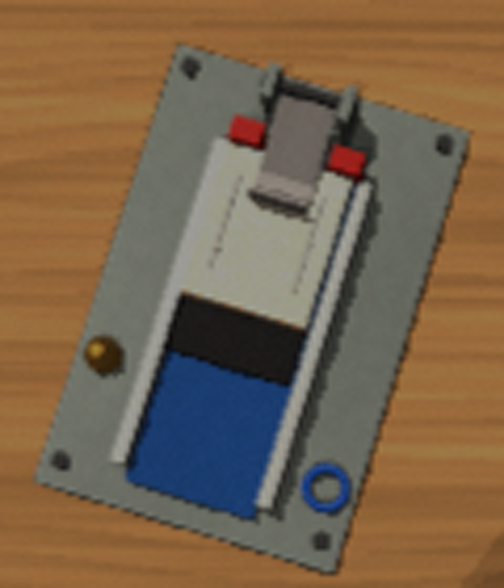

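The top view shows the plate clamped under the lip, its front corners at both red blocks, and the nozzle and collar where they were. I take one closer look with the wrist camera, from high up, to confirm both contacts.

```bash
python3 -m inch '[{"dx":0.01,"dy":-0.06,"dz":0,"ax":0,"ay":0,"az":0,"fingers":-1},{"dx":0.03,"dy":-0.12,"dz":0,"ax":0,"ay":0,"az":0,"fingers":-1},{"dx":0.05,"dy":-0.18,"dz":0,"ax":0,"ay":0,"az":0,"fingers":-1},{"dx":0.07,"dy":-0.24,"dz":0,"ax":0,"ay":0,"az":0,"fingers":-1},{"dx":0.09,"dy":-0.3,"dz":0,"ax":0,"ay":0,"az":0,"fingers":-1},{"dx":0.11,"dy":-0.35,"dz":0,"ax":0,"ay":0,"az":0,"fingers":-1},{"dx":0.11,"dy":-0.35,"dz":0,"ax":0,"ay":0,"az":0,"fingers":-1},{"dx":0.11,"dy":-0.35,"dz":0,"ax":0,"ay":0,"az":0,"fingers":-1}]' && python3 - <<'E'
from h import *
st()
im,d=bot.read_camera("wrist"); cv2.imwrite("pics/w4.png",im)
P=cloud("wrist",np.ones((400,640),bool),d); C=im[d>0].astype(int); D=dock(P)
r=(C[:,2]>120)&(C[:,1]<70)&(D[:,2]>50)&(D[:,2]<58)
w=(D[:,2]>38)&(D[:,2]<46)&(C.min(1)>80)&(D[:,0]>-45)&(D[:,0]<85)
for s in(1,-1):
    a=r&(D[:,1]*s>25)&(D[:,1]*s<45); b=w&(D[:,1]*s>28)&(D[:,1]*s<43)
    print(s,"red near x",np.percentile(D[a,0],[1,5]).round(1),"white x",np.percentile(D[b,0],[1,95,99]).round(1),"z",np.median(D[b,2]).round(1))
E
```

```text
time: 10.42
tool_pos: [0.5965, 0.0982, 0.2124]
tcp_rot: [-3.101, 0.457, 0.003]
wrist_force: [0.5, 0.9, 0.2]
width: -0.001
t 10.43 dock [[-38.2   2.9 212.4]] yaw -16.78 tz [-0.001  0.007 -1.   ] Fdock [0.2 1.  0.2] w -0.0
1 red near x [84.1 84.3] white x [-34.   70.   73.5] z 42.6
-1 red near x [77.2 83.9] white x [-34.4  69.7  73.1] z 42.6
```

View pics/w4.png

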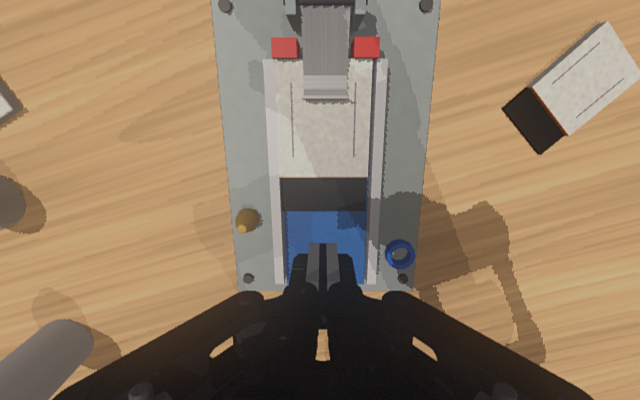

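The wrist view shows no gap between the plate and either red block ((285,47) and (366,47)). The lip rests over the plate at (326,90), and the nozzle and collar stand on their ledges. I'm handing in.

```bash
python3 -c "
from h import *
st(); print(bot.finish_job())"
```

```text
t 10.47 dock [[-38.2   2.  212.6]] yaw -16.86 tz [-0.     0.007 -1.   ] Fdock [-0.3  0.1  0.5] w 0.0
the job is handed in; nothing more can be done
None
```

The plate is home in the dock, clamped under the spring. I handed the job in at 10.5 s of the 38 s allowed.

With shut fingers I pressed the thumb pad until the bed bottomed, at 20 to 50 N. I kept pressing while pushing the step about 65 mm, so the front edge went under the lip and up to the stops. I then eased off, rose straight up and moved clear.

**Checks**
- **At the stops:** the push force rose from 26 to 40 N with no further movement. The last wrist picture shows no gap at either red block.
- **Position:** the white part spans dock x −34 to +73 on both sides, so the plate is straight. The expected span is −35 to +75, which agrees within the camera calibration of about 2 mm.
- **Clamped:** the plate's top is 42.5 mm above the table, against 48 mm at the start.
- **Other things:** in the pictures the nozzle and collar stand where they were. I did not re-measure the spray, jar, cup or scraper; the arm did not go near them.
- **Disagreed:** the network's collar position shifted by about 1 cm between two views. Its pixel position did not change, so I put that down to a noisy mask.
- **Refused move:** my first move was rejected for missing keys, and the arm did not move.

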